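# Put the washed cutlery away in the cutlery tray

## Robot

A 6-joint arm with a two-finger parallel gripper is mounted at the origin on a cart in front of the work surface, level with it; the furniture and walls round the work are solid. World frame = base frame: x ahead of the robot, y to its left, z up, the work surface at z = 0. Lengths are in mm, angles in rad, forces in N, time in s.
With the tool pointing down it reaches from about 275 to 750 mm from the base axis. Payload 10.2 kg.
Tool frame: the origin (TCP) lies where the fingers leave the gripper's body, on its centre line; the fingertips stand 73 mm ahead of it and the grasp point (between the pads) lies 54 mm ahead of it (ctrl.tip_extent is the z of the fingertips in the tool frame, in mm); z points along the fingers, y is the line along which they close (so a half turn about z gives the same grasp; the last joint's range is limited). The gripper opens to 85 mm and grips with 20 to 120 N. Pads are 22 mm wide; open, the fingers measure 114 mm over their backs; the gripper's body (76 mm by 85 mm) begins 54 mm behind the grasp point. The pads swing forward as they close: fully open they stand 13 mm farther back than shut.
Start: joints at [0.896, 0.313, 1.498, -0, 1.331, -0.223], TCP at [229.221, 472.324, 303.894] pointing down, gripper open.
Joint ranges: [-2.94, 2.94], [-0.97, 2.17], [0.19, 2.56], [-1.23, 4.37], [0.02, 3.11], [-2.88, 2.88]. Speed limits (rad/s): [2.39, 2.39, 3.01, 3.14, 3.14, 3.14].

## Interface

Orientations are given as a unit quaternion [w, x, y, z].
In Python, from rig import readout, cams, order, ctrl gives the robot as it stands.
- The arm moves only by the shell command python3 -m handwheel 'ROWS' [OPENING] [FORCE]. ROWS is a JSON list of rows, 1 to 8 of them, each of 6 numbers: dx, dy, dz in mm, then a rotation vector rx, ry, rz in rad; each row is the pose to reach, as a shift and turn from the pose commanded when the command began, along the tool's axes at that moment; what a row does not reach only later rows make up. A row lasts 1/10 s, in which the tool goes at most 50 mm and 0.15 rad, less where a joint would pass 70% of its speed; a pose out of reach is approached as far as the arm can. OPENING is the opening from 0.0 (shut) to 1.0 (fully open), set as the command begins (- or left out keeps the last). The fingers move at their own pace and stop on an object; FORCE is the grip in N (left out, the last holds). Time passes only in rows, so rows that do not move let the fingers close. It prints the time, the measured TCP pose, the force, the opening and the grip force at its end.
- readout.sense(): the state, without advancing time (a new reading comes with each control period).
- cams.capture(name): name is "scene" or "top" or "wrist"; returns (picture, depth): 400x640x3 uint8, red, green, blue; 400x640 float32, mm along the optical axis (not along the pixel's ray), 0 where there is no reading.
- cams.calibration(name): a dict with "fx", "fy", "cx", "cy" (pixels), "distortion" ([k1, k2, p1, p2, k3] as OpenCV has them; the pictures are not rectified), "position" and "attitude" of the camera in the world. Camera axes: x right, y down, z forward; pixel columns grow to the right and rows downward; lengths in mm; the calibration is good to about 2 mm. A picture is of the moment at which its call begins: read the wrist's pose just before it. calibration takes no time and is no camera call; for the wrist camera it gives the pose at the moment of the call.
- order.finish_job(): hands the job in; it is judged then, once.
Trained networks look in the newest picture that a camera, given by its name, has taken for a name from the list of things; names that differ only in an ending like _2 or _b are one class to them, and where a whole thing is asked for, a point or a joint stands for the part that bears it (a point fixed in the world has none). Each returns a list of dicts, best first, with "p" (0 to 1); they miss things now and then, are a little off and sometimes report something else, mostly with a low value. They report only what shows in the picture. A call takes as long as a camera call.
- cams.trace(target, camera): "pixels" (400x640 bool, what is visible of it) and "bbox" ([left, top, right, bottom] in pixels, round what is visible of it).
- cams.spot_point(target, camera): "uv" ([column, row] in pixels: a listed point, or the origin of a listed thing).
The state is a dict: "time_s": time; "joints": joint angles; "dq": joint speeds; "tau": joint torques, N m; "eef_pos": TCP position; "ee_rot": TCP orientation; "force": force on the tool from outside, world axes, zero at the start; "wrist_torque": the same for the moment, N m; "grip_width": opening from 0.0 (shut) to 1.0 (fully open); "grip_force": force on a finger pad.
Only numpy, scipy, OpenCV 4.12 (cv2) and the standard library are available. Lean on these libraries where they do the work, as an engineer would, in place of code of your own. Each camera call takes 0.05 s, during which the arm holds its last target. There are 200 camera calls.

## Task

Put the washed cutlery on the drying mat away in the wooden cutlery tray: the loose fork into the long compartment where a fork already lies, the loose spoon into the long compartment where a spoon already lies, and both teaspoons into the cross compartment, every piece lying down wholly inside its compartment. The rice paddle and the pen do not belong in the tray: leave them where they are, and leave the fork and spoon that are already in the tray in their compartments.

Things in the scene. Friction and masses are not known exactly. Their poses are not given: they have to be found in the camera images.
- cutlery_tray: pale wooden open tray, fixed, 319 (x) x 217 (y) x 38 mm; origin: centre of underside; x away from the robot within 10 degrees. Floor 5 mm thick. In mm: two long compartments side by side, x -56 to 154, y 3 to 103 and -103 to -3; cross compartment at the near end, x -153 to -62, y -102 to 102, too short for fork or large spoon. Outer walls 38 high (end walls 26 in the middle), dividers 34
- tray_fork: steel table fork already lying in one of the two long compartments (which one changes), close along its outer side wall and along the tray; 198 x 27 x 17 mm, same shape as the loose fork; origin at the centre of its underside, x along it towards the tines, z up. It can be pushed about
- tray_spoon: steel table spoon already lying in the other long compartment, close along its outer side wall and along the tray; 194 x 39 x 17 mm, same shape as the loose spoon; origin at the centre of its underside, x along it towards the bowl, z up. It can be pushed about
- fork: loose steel table fork lying on the grey drying mat (fixed, 4 mm thick), 198 x 27 x 17 mm, 40 g; origin at the centre of its underside, x along it towards the tines, z up. For grasping and contact it is a solid bar that tapers evenly: 27 mm wide at the tines, 22 mm at the middle, 20 mm 30 mm behind the middle; about 16 mm high there
- spoon: loose large steel table spoon lying on the grey drying mat (4 mm thick), 194 x 39 x 17 mm, 45 g; origin at the centre of its underside, x along it towards the bowl, z up. For grasping and contact it is a solid bar that tapers evenly: 39 mm wide at the bowl, 29 mm at the middle, 24 mm 30 mm behind the middle; 12 to 16 mm high there
- teaspoon_a: loose steel teaspoon lying on the grey drying mat (4 mm thick), clearly smaller than the table spoon: 134 x 27 x 12 mm, 20 g; origin at the centre of its underside, x along it towards the bowl, z up. For grasping and contact it is a solid bar that tapers evenly: 27 mm wide at the bowl, 20 mm at the middle, 17 mm 20 mm behind the middle; 9 to 12 mm high there
- teaspoon_b: second loose steel teaspoon, the same as the first
- rice_paddle: white flat plastic rice paddle lying on the 4 mm drying mat among the cutlery, 189 x 62 x 7 mm, with a broad perforated blade; origin at the centre of its underside, x along it towards the blade. Does not belong in the tray
- pen: slender white ball pen with red ends, 145 mm long (its y), 11 mm wide, 9 mm high, lying across on the bare worktop between the drying mat and the microwave; origin at the centre of its underside. Does not belong in the tray

How it is judged (in metres and radians):
At the end, for the whole second after the job is handed in: Fork with the tray's fork in one long compartment, spoon with the tray's spoon in the other (lengthwise within 10 mm, centre line 6 mm in from its sides), both teaspoons in the cross compartment, all lying (tipped under 20 degrees) and at rest; paddle and pen moved under 20 mm (((x of fork in the frame of cutlery_tray between 0.038 and 0.059 m and y of fork in the frame of cutlery_tray between 0.009 and 0.097 m and x of tray_fork in the frame of cutlery_tray between 0.038 and 0.059 m and y of tray_fork in the frame of cutlery_tray between 0.009 and 0.097 m and x of spoon in the frame of cutlery_tray between 0.038 and 0.059 m and y of spoon in the frame of cutlery_tray between -0.097 and -0.009 m and x of tray_spoon in the frame of cutlery_tray between 0.038 and 0.059 m and y of tray_spoon in the frame of cutlery_tray between -0.097 and -0.009 m) or (x of fork in the frame of cutlery_tray between 0.038 and 0.059 m and y of fork in the frame of cutlery_tray between -0.097 and -0.009 m and x of tray_fork in the frame of cutlery_tray between 0.038 and 0.059 m and y of tray_fork in the frame of cutlery_tray between -0.097 and -0.009 m and x of spoon in the frame of cutlery_tray between 0.038 and 0.059 m and y of spoon in the frame of cutlery_tray between 0.009 and 0.097 m and x of tray_spoon in the frame of cutlery_tray between 0.038 and 0.059 m and y of tray_spoon in the frame of cutlery_tray between 0.009 and 0.097 m)) and z of fork in the frame of cutlery_tray between -0.002 and 0.03 m and angle between each of fork, spoon, tray_fork, tray_spoon, teaspoon_a, teaspoon_b's own z axis and vertical below 0.35 rad and linear speed of each of fork, spoon, tray_fork, tray_spoon, teaspoon_a, teaspoon_b below 0.02 m/s and angular speed of each of fork, spoon, tray_fork, tray_spoon, teaspoon_a, teaspoon_b below 0.3 rad/s and angle between the x axis of each of fork, spoon, tray_fork, tray_spoon and the x axis of cutlery_tray, either way round below 0.42 rad and z of spoon in the frame of cutlery_tray between -0.002 and 0.03 m and z of tray_fork in the frame of cutlery_tray between -0.002 and 0.03 m and z of tray_spoon in the frame of cutlery_tray between -0.002 and 0.03 m and z of teaspoon_a in the frame of cutlery_tray between -0.002 and 0.03 m and angle between the x axis of each of teaspoon_a, teaspoon_b and the y axis of cutlery_tray, either way round below 0.6 rad and x of teaspoon_a in the frame of cutlery_tray between -0.148 and -0.067 m and y of teaspoon_a in the frame of cutlery_tray between -0.042 and 0.042 m and z of teaspoon_b in the frame of cutlery_tray between -0.002 and 0.03 m and x of teaspoon_b in the frame of cutlery_tray between -0.148 and -0.067 m and y of teaspoon_b in the frame of cutlery_tray between -0.042 and 0.042 m and distance of each of rice_paddle, pen from where it was at the start of the episode below 0.02 m); the robot touches nothing.
It fails at once if the rice paddle is moved by more than 20 mm (distance of rice_paddle from where it was at the start of the episode above 0.02 m).
It fails at once if the pen is moved by more than 20 mm (distance of pen from where it was at the start of the episode above 0.02 m).
It fails at once if the fork already in the tray is lifted out (height (world z) of tray_fork above 0.06 m).
It fails at once if the spoon already in the tray is lifted out (height (world z) of tray_spoon above 0.06 m).
It also fails if it takes over 112 s, if anything falls off the work surface, if the arm or the gripper's body presses on something with over 40 N, if the wrist force passes 120 N, or if a joint passes its speed limit or range.

## Working session

There is one attempt and no reset: what is moved stays moved. The work goes in short steps, Python scripts to look and compute and a shell command to move; the robot and the scene stay as the last step left them, time stands still between calls to the robot, and variables do not carry over. Pictures are saved under pics/ and viewed, at most 14 in all, crops included, and the job is handed in when it is done.

```bash
ls; mkdir -p pics
cat > h.py <<'E'
import numpy as np, cv2
from rig import readout, cams, order, ctrl
from scipy.spatial.transform import Rotation as R
def rot(q): return R.from_quat([q[1],q[2],q[3],q[0]])
def world(cal,uv,z=None,depth=None):
    K=np.array([[cal['fx'],0,cal['cx']],[0,cal['fy'],cal['cy']],[0,0,1.]])
    uv=np.asarray(uv,float).reshape(-1,1,2)
    n=cv2.undistortPoints(uv,K,np.array(cal['distortion'],float)).reshape(-1,2)
    d=np.c_[n,np.ones(len(n))]; r=rot(cal['attitude']).as_matrix(); p=np.array(cal['position'])
    if depth is not None: return p+(d*np.asarray(depth).reshape(-1,1))@r.T
    w=d@r.T; return p+w*((z-p[2])/w[:,2:3])
def save(n,im): cv2.imwrite('pics/'+n,im[...,::-1])
def axis(mask,cal,z,dep=None):
    v,u=np.nonzero(mask); P=world(cal,np.c_[u,v],z)[:,:2]
    (c,s,a)=cv2.minAreaRect(P.astype(np.float32)); m=P.mean(0)
    w,V=np.linalg.eigh(np.cov(P.T)); x=V[:,1]; t=(P-m)@x; y=(P-m)@V[:,0]
    lo,hi=np.percentile(t,[.3,99.7]); 
    wl=np.ptp(y[t<lo+.3*(hi-lo)]); wh=np.ptp(y[t>hi-.3*(hi-lo)])
    if wl>wh: x=-x; lo,hi=-hi,-lo
    mid=m+x*(lo+hi)/2
    return mid,x,hi-lo,np.array([wl,wh])
E
python3 - <<'E'
from h import *
s=readout.sense(); print(s['eef_pos'],s['ee_rot'],s['time_s'],ctrl.tip_extent)
for c in['top','scene']:
    im,d=cams.capture(c); save(c+'0.png',im); cal=cams.calibration(c); print(c,cal)
    np.save(c+'d.npy',d)
    if c=='top':
        for t in['cutlery_tray','fork','spoon','tray_fork','tray_spoon','teaspoon_a','rice_paddle','pen']:
            for r in cams.trace(t,c):
                if r['p']<.15: continue
                m=r['pixels']
                v,u=np.nonzero(m); dd=d[m]; ok=dd>0
                Z=world(cal,np.c_[u,v][ok],depth=dd[ok])[:,2]
                mid,x,L,w=axis(m,cal,10)
                print(t,round(r['p'],2),r['bbox'],mid.round(),np.degrees(np.arctan2(x[1],x[0])).round(1),L.round(),w.round(),np.percentile(Z,[10,50,90]).round())
E
```

```text
pics
[229.09774949 472.19630593 303.31473061] [-2.87183967e-04  2.23969511e-01  9.74595922e-01 -6.03229903e-04] 0.0 72.6
top {'fx': 376.01245359160396, 'fy': 376.01245359160396, 'cx': 316.2822437062726, 'cy': 197.11765976910092, 'distortion': array([-0.07843464,  0.        ,  0.        ,  0.        ,  0.        ]), 'position': array([472.35496394, -10.0322614 , 920.46355913]), 'attitude': array([ 0.03548304, -0.70237723,  0.71010833, -0.03396095])}
cutlery_tray 0.89 [367.2, 121.1, 469.6, 256.8] [ 582. -268.] -178.9 325.0 [229. 231.] [ 2.  5. 33.]
fork 0.84 [166.3, 205.3, 184.9, 281.2] [458. 343.] -6.9 183.0 [25. 17.] [ 4.  8. 18.]
fork 0.44 [373.9, 131.1, 391.3, 212.0] [ 623. -180.] 3.2 194.0 [34. 13.] [ 6. 11. 19.]
tray_fork 0.94 [440.5, 137.1, 457.8, 207.2] [ 624. -339.] 3.4 179.0 [22. 17.] [ 6. 10. 19.]
tray_spoon 0.61 [376.1, 130.4, 390.9, 210.2] [ 625. -179.] 3.3 192.0 [37. 13.] [ 6. 11. 19.]
teaspoon_a 0.76 [320.5, 196.1, 336.9, 249.9] [499. -38.] 166.2 128.0 [14. 26.] [ 3.  8. 14.]
teaspoon_a 0.59 [280.5, 183.4, 300.1, 237.4] [529.  56.] -14.5 129.0 [28.  9.] [ 4.  9. 14.]
rice_paddle 0.57 [197.9, 192.5, 226.8, 267.7] [489. 245.] 4.4 183.0 [60. 20.] [ 5.  8. 11.]
pen 0.74 [262.5, 157.3, 312.9, 164.4] [657.  57.] -89.5 127.0 [8. 8.] [3. 7. 9.]
scene {'fx': 458.1272375237379, 'fy': 458.1272375237379, 'cx': 315.120851370789, 'cy': 208.8993667345568, 'distortion': array([-0.09086068,  0.        ,  0.        ,  0.        ,  0.        ]), 'position': array([   1.98426519, -542.85124392,  815.35748031]), 'attitude': array([-0.34844584,  0.85956313, -0.34285532,  0.14895285])}
```

```bash
python3 -c "
import cv2
a=cv2.imread('pics/top0.png')[100:310,130:510]; cv2.imwrite('pics/t0c.png',cv2.resize(a,None,fx=2.1,fy=2.1,interpolation=cv2.INTER_CUBIC))"
```

```text
(no output)
```

View pics/t0c.png

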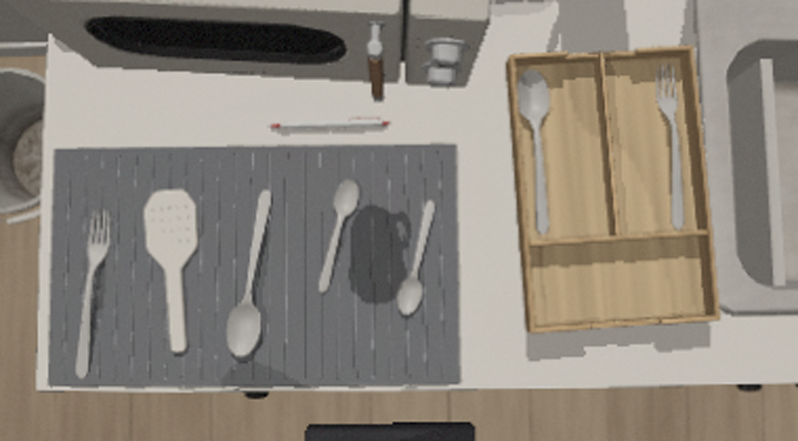

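View pics/scene0.png

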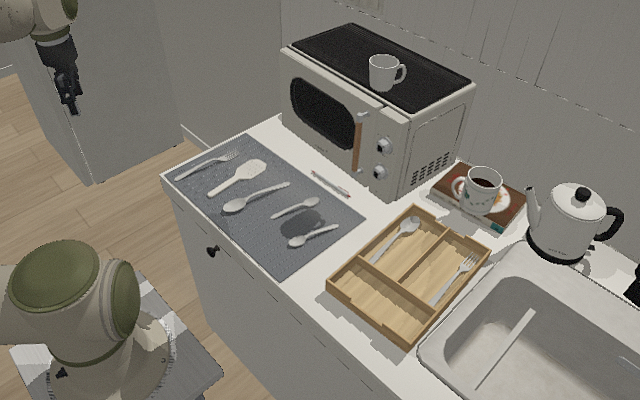

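The top view (crop, 2.1×) shows the fork at (92,290), paddle (172,270), spoon with its bowl near at (247,275), teaspoons at (340,235) and (415,257). The tray is on the right at (610,190), with the spoon in the left (+y) compartment and the fork in the right (−y) one. The pen is at (330,125).

```bash
cat >> h.py <<'E'
def plan(x,y,z,ang):
    """ang deg: long axis of piece; tool y perpendicular. prints delta in tool axes"""
    s=readout.sense(); Q=rot(s['ee_rot']); p=np.array(s['eef_pos'])
    best=None
    for k in(0,180):
        c=np.radians(ang+90+k); ty=np.array([np.cos(c),np.sin(c),0]); tz=np.array([0,0,-1.]); tx=np.cross(ty,tz)
        T=R.from_matrix(np.c_[tx,ty,tz]); rv=(Q.inv()*T).as_rotvec()
        j=s['joints'][5]+rv[2]
        if best is None or np.linalg.norm(rv)<np.linalg.norm(best): best=rv
    d=Q.inv().apply(np.array([x,y,z])-p)
    print('row',d.round(1),best.round(3),'t',round(s['time_s'],2),'pos',p.round(1),'j6',round(s['joints'][5],2))
E
python3 - <<'E'
from h import *
im=cv2.imread('pics/top0.png')[...,::-1]; cal=cams.calibration('top')
g=im.min(2); roi=np.zeros_like(g); roi[172:278,158:345]=1
m=((g>125)&(roi>0)).astype(np.uint8)
n,lab,st,_=cv2.connectedComponentsWithStats(m)
for i in range(1,n):
    if st[i,4]<80 or st[i,4]>6000: continue
    mid,x,L,w=axis(lab==i,cal,12); print(st[i],mid.round(1),np.degrees(np.arctan2(x[1],x[0])).round(1),L.round(),w.round())
# tray rim from depth
d=np.load('topd.npy'); v,u=np.mgrid[110:270,355:480]; u=u.ravel();v=v.ravel()
P=world(cal,np.c_[u,v],depth=d[v,u]); k=(P[:,2]>22)&(P[:,2]<45)
mm=np.zeros(d.shape,np.uint8); mm[v[k],u[k]]=1
n,lab,st,_=cv2.connectedComponentsWithStats(mm); i=1+st[1:,4].argmax()
r=lab[v,u]==i; print(cv2.minAreaRect(P[r,:2].astype(np.float32)),st[i], np.percentile(P[r,2],[5,50,95]))
plan(455,335,300,-7)
print(cams.calibration('wrist'))
E
```

```text
[282 186  19  53 295] [526.8  56.4] -15.3 130.0 [26. 11.]
[238 189  21  81 565] [486.1 153.3] 171.0 193.0 [14. 38.]
[ 198  190   26   78 1143] [490.1 245.7] 4.2 185.0 [63. 21.]
[319 195  18  55 312] [501.6 -37.7] 167.1 133.0 [14. 26.]
[166 200  16  78 387] [464.3 342.6] -7.0 187.0 [25. 15.]
((579.0806884765625, -262.4862060546875), (319.2480773925781, 219.4443817138672), 2.5229203701019287) [ 372  122  101  136 1975] [23.49238664 33.91234711 38.55116795]
row [-263.1  -24.9    3.9] [-0.   -0.   -0.33] t 0.5 pos [229.2 472.3 303.9] j6 -0.22
{'fx': 336.39809848091033, 'fy': 336.39809848091033, 'cx': 320.9040659675765, 'cy': 199.78102182833362, 'distortion': array([-0.04656549,  0.        ,  0.        ,  0.        ,  0.        ]), 'position': array([157.12477816, 507.9458811 , 374.4252992 ]), 'attitude': array([0.13328852, 0.83692988, 0.52423692, 0.08341585])}
```

```bash
python3 -m handwheel '[[-270,-30,54,0,0,-0.33],[-270,-30,54,0,0,-0.33],[-270,-30,54,0,0,-0.33],[-270,-30,54,0,0,-0.33],[-270,-30,54,0,0,-0.33],[-270,-30,54,0,0,-0.33],[-270,-30,54,0,0,-0.33],[-270,-30,54,0,0,-0.33]]' 0.6 40
cat >> h.py <<'E'
def look(targets,name,top=True,zs=None):
    for c in(['wrist']+(['top'] if top else [])):
        cal=cams.calibration(c); im,d=cams.capture(c); save(name+c+'.png',im); np.save(name+c+'.npy',d)
        for t in targets:
            for r in cams.trace(t,c):
                if r['p']<.3: continue
                m=r['pixels'].astype(np.uint8); v,u=np.nonzero(m); dd=d[v,u]; ok=dd>0
                P=world(cal,np.c_[u,v][ok],depth=dd[ok])
                mid,x,L,w=axis(m>0,cal,(zs or 12))
                # depth-based
                q=P[:,:2]; q=q[np.abs(P[:,2]-np.median(P[:,2]))<25]; e=(q-mid)@x; lo,hi=np.percentile(e,[.5,99.5]); md=mid+x*(lo+hi)/2
                print(c,t,round(r['p'],2),np.round(r['bbox']),mid.round(1),'ang',np.degrees(np.arctan2(x[1],x[0])).round(1),L.round(),w.round(),'dep',md.round(1),(hi-lo).round(),np.percentile(P[:,2],[5,50,95]).round())
E
python3 - <<'E'
from h import *
look(['fork','spoon','rice_paddle'],'a',False)
plan(464,342.6,90,-7); print(ctrl.tip_extent,readout.sense()['grip_width'])
E
```

```text
time_s: 1.3
eef_pos: [459.2, 327.1, 249.6]
ee_rot: [-0.0, 0.061, 0.998, -0.0]
force: [0.2, 0.1, 0.2]
grip_width: 0.598
grip_force: 0.0
wrist fork 0.66 [324.  70. 352. 270.] [457.5 343.5] ang -6.5 187.0 [25. 15.] dep [458.1 343.5] 187.0 [ 5. 10. 21.]
wrist spoon 0.67 [119. 130. 169. 308.] [483.1 152.7] ang 171.8 184.0 [15. 38.] dep [484.5 152.5] 188.0 [ 6. 12. 21.]
wrist rice_paddle 0.78 [207. 120. 291. 295.] [486.4 250.9] ang 9.4 183.0 [60. 23.] dep [487.5 251.1] 184.0 [ 7. 10. 12.]
wrist rice_paddle 0.63 [  0. 282.  14. 307.] [548.6 -43. ] ang -13.2 30.0 [11.  5.] dep [551.3 -43.7] 34.0 [ 6.  9. 11.]
row [ -4.   14.9 160.4] [0.    0.    0.002] t 1.5 pos [458.2 328.3 250.3] j6 -1.04
72.6 0.5980970001562415
```

View pics/awrist.png

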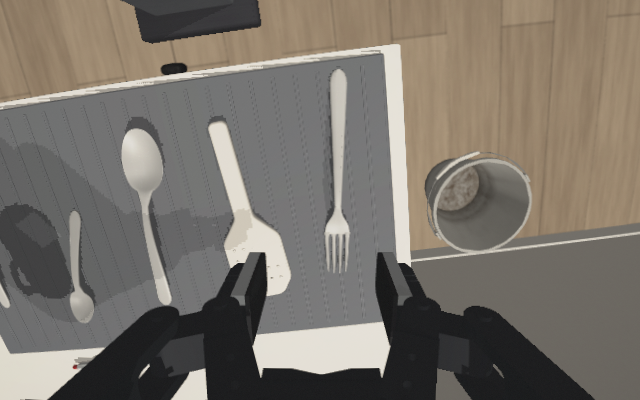

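The wrist view shows the fork from its handle end at (338,69) to the tine tips at (337,273), with the paddle beside it at (250,210), well clear of the right finger path. The two cameras differ by about 5 mm along x, so I'll check the ends using depth.

```bash
cat >> h.py <<'E'
def ends(name,c,cal,box,ax,th=110,zmin=5.5):
    """ends of a piece along unit axis ax(deg) by height above mat from depth and brightness"""
    im=cv2.imread('pics/%s%s.png'%(name,c)); d=np.load('%s%s.npy'%(name,c)); l,t,r,b=box
    v,u=np.mgrid[t:b,l:r]; v=v.ravel();u=u.ravel(); dd=d[v,u]; ok=(dd>0)
    g=im.min(2)[v,u]; P=world(cal,np.c_[u,v],depth=np.maximum(dd,1)); a=np.array([np.cos(np.radians(ax)),np.sin(np.radians(ax))])
    for nm,k in(('bright',ok&(g>th)),('height',ok&(P[:,2]>zmin)&(P[:,2]<35))):
        q=P[k]; s=q[:,:2]@a; i=s.argsort()[2:-2]; 
        print(nm,len(q),'lo',q[i[:4]].mean(0).round(1),'hi',q[i[-4:]].mean(0).round(1),'len',(s[i[-1]]-s[i[0]]).round(1),'mid',((q[i[:4]].mean(0)+q[i[-4:]].mean(0))/2).round(1))
E
python3 - <<'E'
from h import *
w=cams.calibration('wrist'); t=cams.calibration('top')
import shutil; shutil.copy('pics/top0.png','pics/0top.png'); shutil.copy('topd.npy','0top.npy')
ends('a','wrist',w,(318,55,358,285),-7); ends('0','top',t,(160,192,190,290),-7)
print(w['position'])
E
```

```text
bright 7806 lo [352.2 369.9   0.9] hi [578.8 332.7   4.4] len 229.6 mid [465.5 351.3   2.6]
height 4901 lo [355.4 368.2   6. ] hi [577.9 332.7   5.8] len 225.8 mid [466.7 350.5   5.9]
bright 691 lo [ 233.5  675.9 -855.9] hi [567.7 347.4   2.8] len 380.8 mid [ 400.6  511.7 -426.5]
height 539 lo [362.1 344.3   6.6] hi [570.2 327.    6.5] len 212.1 mid [466.1 335.7   6.5]
[378.64806312 338.56558485 320.85456846]
```

Run:
```python
from h import *
w=cams.calibration('wrist'); t=cams.calibration('top')
im=cv2.imread('pics/awrist.png').min(2).astype(int); print('handle rows',[(r,im[r,330:347].max()) for r in range(62,76)]); print('tine rows',[(r,im[r,324:352].max()) for r in range(264,284)])
tp=cv2.imread('pics/top0.png').min(2).astype(int); print([(r,tp[r,170:186].max()) for r in range(194,206)],[(r,tp[r,162:176].max()) for r in range(272,286)])
for z in(5,10,17): print(z,world(w,[[338,68],[337,273.5]],z).round(1),world(t,[[178,200],[168.5,279.5]],z).round(1))
```

```text
handle rows [(62, np.int64(118)), (63, np.int64(117)), (64, np.int64(117)), (65, np.int64(118)), (66, np.int64(118)), (67, np.int64(117)), (68, np.int64(122)), (69, np.int64(173)), (70, np.int64(187)), (71, np.int64(188)), (72, np.int64(189)), (73, np.int64(188)), (74, np.int64(188)), (75, np.int64(188))]
tine rows [(264, np.int64(175)), (265, np.int64(170)), (266, np.int64(166)), (267, np.int64(166)), (268, np.int64(161)), (269, np.int64(157)), (270, np.int64(162)), (271, np.int64(156)), (272, np.int64(161)), (273, np.int64(130)), (274, np.int64(124)), (275, np.int64(123)), (276, np.int64(124)), (277, np.int64(126)), (278, np.int64(130)), (279, np.int64(131)), (280, np.int64(127)), (281, np.int64(123)), (282, np.int64(125)), (283, np.int64(124))]
[(194, np.int64(109)), (195, np.int64(111)), (196, np.int64(109)), (197, np.int64(110)), (198, np.int64(109)), (199, np.int64(116)), (200, np.int64(135)), (201, np.int64(144)), (202, np.int64(146)), (203, np.int64(147)), (204, np.int64(149)), (205, np.int64(150))] [(272, np.int64(162)), (273, np.int64(161)), (274, np.int64(161)), (275, np.int64(163)), (276, np.int64(162)), (277, np.int64(162)), (278, np.int64(160)), (279, np.int64(157)), (280, np.int64(119)), (281, np.int64(109)), (282, np.int64(109)), (283, np.int64(105)), (284, np.int64(184)), (285, np.int64(185))]
5 [[361.8 356.    5. ]
 [565.5 333.5   5. ]] [[559.2 333.6   5. ]
 [364.9 353.7   5. ]]
10 [[362.  355.7  10. ]
 [562.6 333.6  10. ]] [[558.7 331.7  10. ]
 [365.5 351.7  10. ]]
17 [[362.4 355.3  17. ]
 [558.4 333.7  17. ]] [[558.1 329.1  17. ]
 [366.3 348.9  17. ]]
```

Run:
```python
from h import *
w=cams.calibration('wrist'); d=np.load('awrist.npy'); s=readout.sense()
for (l,r) in((232,270),(374,412)):
    v,u=np.mgrid[245:310,l:r]; v=v.ravel();u=u.ravel(); dd=d[v,u]; k=(dd>50)&(dd<290)
    P=world(w,np.c_[u,v][k],depth=dd[k]); print(len(P),np.percentile(P[:,2],[0,1,5,20,50]).round(1), s['eef_pos'][2])
plan(462,343,200,-6.2); plan(462,343,82,-6.2)
```

```text
1822 [180.8 182.7 186.2 192.5 203.5] 250.3477565285485
1862 [181.2 182.7 186.2 192.7 203.5] 250.3477565285485
row [-2.  15.1 50.4] [ 0.     0.    -0.012] t 1.5 pos [458.2 328.3 250.3] j6 -1.04
row [ -1.9  15.  168.4] [ 0.     0.    -0.012] t 1.5 pos [458.2 328.3 250.3] j6 -1.04
```

```bash
python3 -m handwheel '[[-2,15,50,0,0,-0.012],[-2,15,100,0,0,-0.012],[-2,15,140,0,0,-0.012],[-2,15,165,0,0,-0.012],[-2,15,171,0,0,-0.012],[-2,15,171,0,0,-0.012],[-2,15,171,0,0,-0.012]]' 0.6 40 && python3 -m handwheel '[[0,0,0,0,0,0],[0,0,0,0,0,0],[0,0,0,0,0,0],[0,0,0,0,0,0]]' 0 40
```

```text
time_s: 2.2
eef_pos: [463.4, 342.7, 80.7]
ee_rot: [0.001, 0.055, 0.999, 0.001]
force: [-0.3, 0.5, 0.6]
grip_width: 0.6
grip_force: 0.0
time_s: 2.6
eef_pos: [463.3, 342.3, 80.0]
ee_rot: [0.001, 0.055, 0.998, 0.0]
force: [-1.2, -0.0, 6.7]
grip_width: 0.221
grip_force: 36.4
```

```bash
python3 -m handwheel '[[0,0,-50,0,0,0],[0,0,-100,0,0,0],[0,0,-140,0,0,0],[0,0,-140,0,0,0],[0,0,-140,0,0,0]]'
python3 - <<'E'
from h import *
look(['fork'],'b',True,150)
s=readout.sense();print(s['eef_pos'],s['grip_width'])
plan(629.4,-293.3,220,2.5)
w=cams.calibration('wrist');im=cv2.imread('pics/bwrist.png')[0:400,200:480];cv2.imwrite('pics/bw.png',im)
E
```

```text
time_s: 3.1
eef_pos: [462.7, 342.1, 219.2]
ee_rot: [0.0, 0.055, 0.998, 0.0]
force: [-0.2, -0.8, -1.3]
grip_width: 0.212
grip_force: 35.0
wrist fork 0.77 [298.  38. 348. 378.] [443.6 344.8] ang -6.5 160.0 [25. 15.] dep [445.6 344.6] 164.0 [145. 151. 160.]
top fork 0.9 [139. 204. 159. 287.] [452.9 341. ] ang -8.0 174.0 [22. 15.] dep [452.2 341.1] 175.0 [140. 146. 155.]
[462.45441145 341.86662857 217.33162081] 0.21121995624925088
row [-235.6 -613.    -2.3] [-0.001 -0.003 -0.154] t 3.3 pos [462.5 341.9 217.3] j6 -1.03
```

View pics/bw.png

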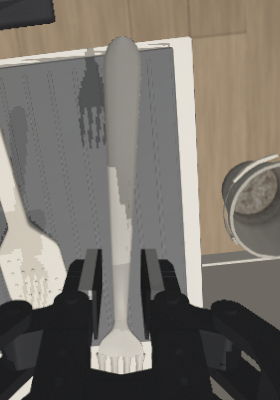

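The fork is held level, with the handle end at (322,37). I'll measure its offset from the TCP.

```bash
cat >> h.py <<'E'
def tips(c,uvs,z):
    cal=cams.calibration(c); P=world(cal,uvs,z); s=readout.sense(); 
    print('world',P.round(1).tolist(),'in tool',rot(s['ee_rot']).inv().apply(P-np.array(s['eef_pos'])).round(1).tolist())
E
python3 - <<'E'
from h import *
for z in(147,152,157): tips('wrist',[[322,37]],z)
tp=cv2.imread('pics/btop.png').min(2).astype(int)
print([(r,tp[r,140:165].max()) for r in range(196,210)],[(r,tp[r,132:156].max()) for r in range(278,294)])
for z in(147,152,157): tips('top',[[155,203],[144,287]],z)
cv2.imwrite('pics/bt.png',cv2.resize(cv2.imread('pics/btop.png')[180:300,120:220],None,fx=5,fy=5))
E
```

```text
world [[363.0, 353.9, 147.0]] in tool [[100.0, 1.2, 70.6]]
world [[363.7, 353.8, 152.0]] in tool [[99.3, 1.2, 65.6]]
world [[364.4, 353.7, 157.0]] in tool [[98.6, 1.1, 60.6]]
[(196, np.int64(189)), (197, np.int64(189)), (198, np.int64(187)), (199, np.int64(184)), (200, np.int64(184)), (201, np.int64(183)), (202, np.int64(179)), (203, np.int64(176)), (204, np.int64(180)), (205, np.int64(182)), (206, np.int64(171)), (207, np.int64(176)), (208, np.int64(187)), (209, np.int64(185))] [(278, np.int64(191)), (279, np.int64(189)), (280, np.int64(191)), (281, np.int64(191)), (282, np.int64(190)), (283, np.int64(190)), (284, np.int64(190)), (285, np.int64(182)), (286, np.int64(123)), (287, np.int64(124)), (288, np.int64(112)), (289, np.int64(110)), (290, np.int64(108)), (291, np.int64(109)), (292, np.int64(108)), (293, np.int64(108))]
world [[540.0, 329.6, 147.0], [365.9, 349.2, 147.0]] in tool [[-78.5, -3.6, 70.1], [96.5, -3.2, 70.6]]
world [[539.5, 327.4, 152.0], [366.6, 346.9, 152.0]] in tool [[-78.3, -5.8, 65.1], [95.6, -5.5, 65.6]]
world [[539.1, 325.2, 157.0], [367.3, 344.5, 157.0]] in tool [[-78.1, -8.1, 60.1], [94.7, -7.7, 60.6]]
```

View pics/bt.png

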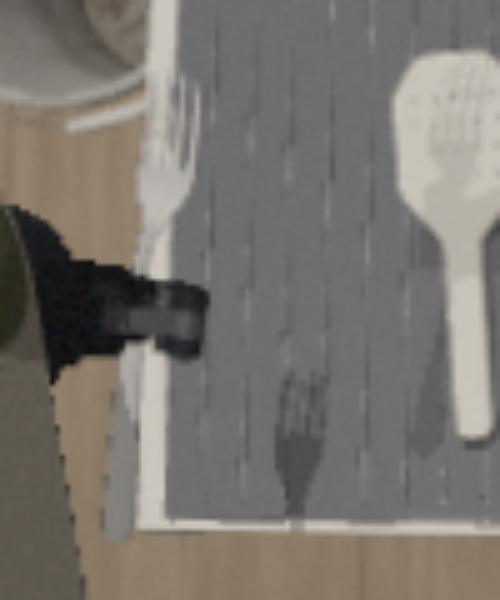

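```bash
python3 -m handwheel '[[-236,-613,-2,0,0,-0.154],[-236,-613,-2,0,0,-0.154],[-236,-613,-2,0,0,-0.154],[-236,-613,-2,0,0,-0.154],[-236,-613,-2,0,0,-0.154],[-236,-613,-2,0,0,-0.154],[-236,-613,-2,0,0,-0.154],[-236,-613,-2,0,0,-0.154]]'
python3 - <<'E'
from h import *
plan(629.8,-293.3,220,2.5)
E
```

```text
time_s: 4.1
eef_pos: [563.8, -42.9, 219.1]
ee_rot: [-0.001, -0.022, 1.0, 0.0]
force: [0.7, 0.2, 0.1]
grip_width: 0.216
grip_force: 35.0
row [ -54.9 -253.1   -1.1] [ 0.001 -0.002  0.   ] t 4.1 pos [563.8 -42.9 219.1] j6 -1.9
```

```bash
python3 -m handwheel '[[-52,-240,0,0,0,0],[-52,-240,0,0,0,0],[-52,-240,0,0,0,0],[-52,-240,0,0,0,0],[-52,-240,0,0,0,0],[-52,-240,0,0,0,0],[-52,-240,0,0,0,0],[-52,-240,0,0,0,0]]'
python3 - <<'E'
from h import *
look(['tray_spoon','tray_fork','cutlery_tray'],'c',True,12)
plan(629.8,-293.3,220,2.5)
cv2.imwrite('pics/cc.png',np.vstack([cv2.imread('pics/cwrist.png')[:300],cv2.resize(cv2.imread('pics/ctop.png')[110:270,340:500],(280,280)).copy() @np.eye(3,dtype=np.uint8) if 0 else np.hstack([cv2.resize(cv2.imread('pics/ctop.png')[110:270,340:500],(298,298)),np.zeros((298,342,3),np.uint8)])]))
E
```

```text
time_s: 4.9
eef_pos: [626.3, -277.2, 219.4]
ee_rot: [-0.001, -0.023, 1.0, 0.001]
force: [-0.6, 0.0, -0.1]
grip_width: 0.216
grip_force: 35.1
wrist tray_spoon 0.84 [411.  73. 451. 287.] [ 624.6 -177.3] ang 3.7 193.0 [39. 15.] dep [ 623.1 -177.4] 189.0 [ 7. 13. 22.]
wrist tray_fork 0.96 [231.  65. 268. 283.] [ 625.2 -339.4] ang 2.6 187.0 [25. 15.] dep [ 625.6 -339.3] 187.0 [ 7. 11. 22.]
wrist cutlery_tray 0.62 [189.   4. 504. 316.] [ 603.1 -244.3] ang 33.2 331.0 [249. 247.] dep [ 598.5 -247.3] 308.0 [ 4.  6. 38.]
top tray_spoon 0.88 [376. 132. 391. 213.] [ 621.9 -179.4] ang 3.7 191.0 [32. 18.] dep [ 621.6 -179.4] 190.0 [ 4. 11. 21.]
top cutlery_tray 0.77 [369. 120. 446. 259.] [ 591.3 -209.5] ang -14.5 350.0 [186.  77.] dep [ 591.7 -209.6] 336.0 [ 1.  5. 37.]
row [ -2.7 -15.5   0.3] [-0.     0.     0.001] t 5.3 pos [ 626.4 -278.   220.3] j6 -2.2
```

View pics/cc.png

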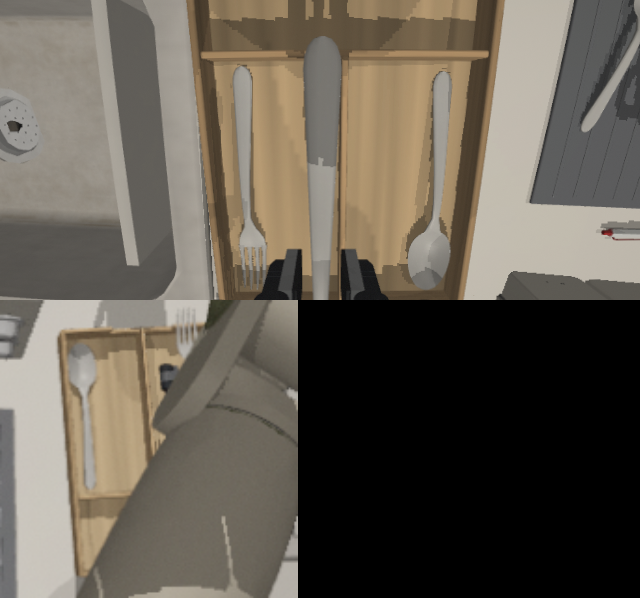

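The wrist view shows the fork held above the long divider. The cross divider is at row ~55, the long divider at (345,150), the tray fork at (245,160) and the tray spoon at (437,180). I'll check the tray frame with these.

Run:
```python
from h import *
tips('wrist',[[250,51],[250,61],[440,51],[345,100],[344,200]],34)
w=cams.calibration('wrist'); c,s=np.cos(np.radians(2.5)),np.sin(np.radians(2.5))
P=world(w,[[250,51],[250,60],[440,51],[440,59],[345,100],[343,200]],34)[:,:2]-[579.1,-262.5]
print('tray frame',(P@np.array([[c,-s],[s,c]])).round(1).tolist())
P=np.array([[624.6,-177.3],[625.2,-339.4]])-[579.1,-262.5];print((P@np.array([[c,-s],[s,c]])).round(1).tolist())
```

```text
world [[521.7, -332.1, 34.0], [528.4, -332.2, 34.0], [515.3, -197.3, 34.0], [552.4, -262.7, 34.0], [629.6, -258.4, 34.0]] in tool [[107.1, -49.4, 186.3], [100.4, -49.8, 186.3], [107.5, 85.6, 186.3], [73.3, 18.6, 186.3], [-4.1, 19.4, 186.3]]
tray frame [[-60.4, -67.0], [-54.4, -67.4], [-60.9, 67.9], [-55.6, 68.5], [-26.7, 1.0], [50.7, 1.1]]
[[49.2, 83.1], [42.7, -78.8]]
```

```bash
python3 -m handwheel '[[-3,-15,20,0,0,0],[-3,-15,60,0,0,0],[-3,-15,100,0,0,0],[-3,-15,125,0,0,0],[-3,-15,137,0,0,0],[-3,-15,137,0,0,0],[-3,-15,137,0,0,0]]'
python3 - <<'E'
from h import *
plan(629.8,-293.3,83,2.5)
E
```

```text
time_s: 6.0
eef_pos: [630.5, -293.3, 84.2]
ee_rot: [0.001, -0.022, 1.0, -0.001]
force: [0.9, -1.0, -0.1]
grip_width: 0.214
grip_force: 35.2
row [0.7 0.  1.2] [-0.001  0.001  0.001] t 6.0 pos [ 630.5 -293.3   84.2] j6 -2.22
```

```bash
python3 -m handwheel '[[0,0,1,0,0,0],[0,0,1,0,0,0],[0,0,1,0,0,0],[0,0,1,0,0,0]]' 0.42 && python3 -m handwheel '[[0,0,-30,0,0,0],[0,0,-80,0,0,0],[0,0,-130,0,0,0],[0,0,-140,0,0,0],[0,0,-140,0,0,0]]'
python3 - <<'E'
from h import *
look(['tray_fork','tray_spoon'],'d',False,14)
plan(501,-38,220,-13)
E
```

```text
time_s: 6.4
eef_pos: [630.3, -293.5, 82.7]
ee_rot: [0.001, -0.022, 1.0, -0.001]
force: [1.7, -2.2, 1.6]
grip_width: 0.422
grip_force: 1.2
time_s: 6.9
eef_pos: [630.4, -293.1, 224.1]
ee_rot: [0.001, -0.022, 1.0, -0.001]
force: [0.3, -0.3, -0.9]
grip_width: 0.42
grip_force: 0.0
wrist tray_fork 0.63 [253.  59. 285. 268.] [ 617.2 -339.9] ang 1.9 170.0 [24. 15.] dep [ 617.9 -339.9] 172.0 [ 7. 12. 22.]
wrist tray_spoon 0.94 [425.  69. 469. 282.] [ 624.1 -178.1] ang 3.8 194.0 [39. 16.] dep [ 623.3 -178.1] 191.0 [ 7. 13. 22.]
row [117.2 260.2   0.6] [ 0.002 -0.004  0.271] t 7.05 pos [ 629.5 -292.7  219.6] j6 -2.22
```

View pics/dwrist.png

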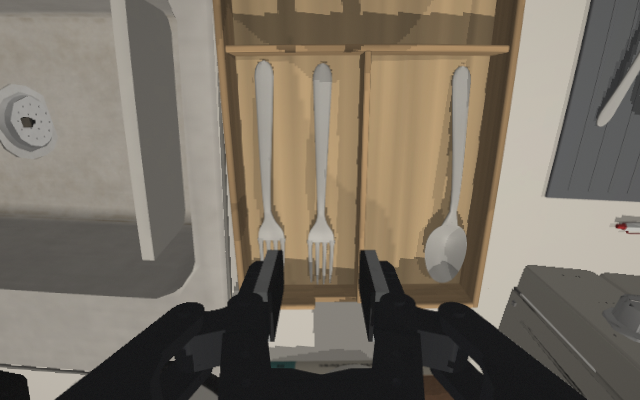

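The fork lies in the right compartment with its handle end at (321,62) and tines at (322,278), clear of the walls. The next piece is the near teaspoon.

```bash
python3 -m handwheel '[[118,260,0,0,0,0.27],[118,260,0,0,0,0.27],[118,260,0,0,0,0.27],[118,260,0,0,0,0.27],[118,260,0,0,0,0.27],[118,260,0,0,0,0.27],[118,260,0,0,0,0.27],[118,260,0,0,0,0.27]]' 0.6
python3 - <<'E'
from h import *
look(['teaspoon_a'],'e',False,10)
plan(501,-38,78,-13)
E
```

```text
time_s: 7.85
eef_pos: [500.4, -38.2, 221.2]
ee_rot: [-0.001, 0.112, 0.994, 0.0]
force: [0.7, -0.5, -0.6]
grip_width: 0.605
grip_force: 0.0
wrist teaspoon_a 0.76 [306. 112. 341. 256.] [500.5 -37.7] ang 166.3 129.0 [11. 26.] dep [501.4 -37.9] 130.0 [ 6. 10. 17.]
wrist teaspoon_a 0.6 [412. 113. 450. 260.] [527.   57.4] ang -14.6 133.0 [27. 12.] dep [526.8  57.4] 131.0 [ 6. 10. 17.]
row [  0.    1.3 143.3] [ 0.    -0.001  0.   ] t 7.95 pos [500.9 -39.3 221.3] j6 -1.66
```

```bash
python3 -m handwheel '[[0,1,50,0,0,0],[0,1,95,0,0,0],[0,1,130,0,0,0],[0,1,142,0,0,0],[0,1,142,0,0,0],[0,1,142,0,0,0]]' && python3 -m handwheel '[[0,0,0,0,0,0],[0,0,0,0,0,0],[0,0,0,0,0,0],[0,0,0,0,0,0]]' 0 40 && python3 -m handwheel '[[0,0,-40,0,0,0],[0,0,-80,0,0,0],[0,0,-120,0,0,0],[0,0,-140,0,0,0],[0,0,-140,0,0,0]]'
python3 - <<'E'
from h import *
c,s=np.cos(np.radians(2.5)),np.sin(np.radians(2.5))
x,y=-89,0; plan(579.1+x*c-y*s+1,-262.5+x*s+y*c,220,-87.5)
look(['teaspoon_a'],'f',False,150)
E
```

```text
time_s: 8.55
eef_pos: [501.8, -38.2, 81.3]
ee_rot: [0.001, 0.113, 0.994, -0.0]
force: [0.2, 0.3, 1.0]
grip_width: 0.597
grip_force: 0.0
time_s: 8.95
eef_pos: [501.5, -37.8, 81.5]
ee_rot: [0.001, 0.113, 0.994, -0.0]
force: [-2.0, 0.8, 7.2]
grip_width: 0.208
grip_force: 38.8
time_s: 9.45
eef_pos: [501.8, -37.8, 223.4]
ee_rot: [0.003, 0.113, 0.994, -0.001]
force: [-0.1, 0.4, -1.5]
grip_width: 0.209
grip_force: 38.8
row [ -40.8 -225.1    3.8] [0.004 0.006 1.302] t 9.45 pos [501.8 -37.8 223.4] j6 -1.65
wrist teaspoon_a 0.87 [412. 109. 446. 257.] [475.7  19.6] ang -14.5 67.0 [13.  7.] dep [513.9   9.7] 131.0 [ 6. 10. 17.]
wrist teaspoon_a 0.69 [288. 123. 355. 377.] [501.7 -37.4] ang 166.3 131.0 [11. 27.] dep [501.4 -37.3] 130.0 [147. 152. 158.]
```

```bash
python3 -m handwheel '[[-41,-225,4,0,0,1.302],[-41,-225,4,0,0,1.302],[-41,-225,4,0,0,1.302],[-41,-225,4,0,0,1.302],[-41,-225,4,0,0,1.302],[-41,-225,4,0,0,1.302],[-41,-225,4,0,0,1.302],[-41,-225,4,0,0,1.302]]' && python3 -m handwheel '[[0,0,0,0,0,0.1],[0,0,0,0,0,0.1],[0,0,0,0,0,0.1]]'
python3 - <<'E'
from h import *
c,s=np.cos(np.radians(2.5)),np.sin(np.radians(2.5))
x,y=-89,0; plan(579.1+x*c-y*s+1,-262.5+x*s+y*c,84,-87.5)
cams.capture('wrist'); im,d=cams.capture('wrist'); save('g.png',im)
E
```

```text
time_s: 10.35
eef_pos: [490.0, -266.1, 214.2]
ee_rot: [-0.002, 0.657, 0.754, -0.0]
force: [0.1, -0.2, -0.5]
grip_width: 0.208
grip_force: 38.8
time_s: 10.65
eef_pos: [490.3, -265.9, 215.1]
ee_rot: [-0.001, 0.69, 0.724, -0.0]
force: [0.9, 0.4, 0.3]
grip_width: 0.208
grip_force: 38.8
row [ -0.7   1.1 131.1] [-0.001 -0.001  0.004] t 10.65 pos [ 490.3 -265.9  215.1] j6 -0.75
```

View pics/g.png

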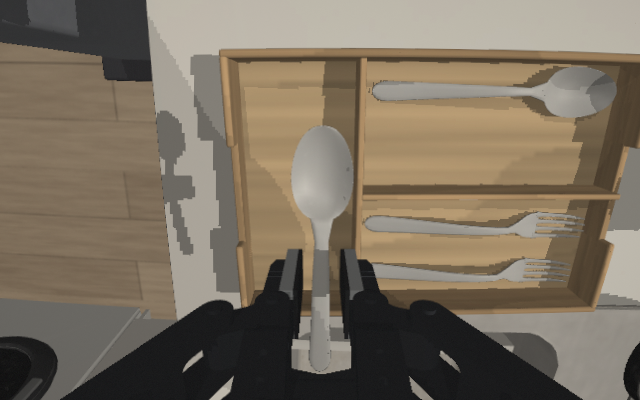

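The wrist view shows the teaspoon bowl at (322,175), held over the cross compartment, which spans columns 240–358. I'll lower it.

```bash
python3 -m handwheel '[[-1,1,45,0,0,0],[-1,1,85,0,0,0],[-1,1,115,0,0,0],[-1,1,129,0,0,0],[-1,1,131,0,0,0],[-1,1,131,0,0,0]]' && python3 -m handwheel '[[0,0,0,0,0,0],[0,0,0,0,0,0],[0,0,0,0,0,0]]' 0.29 && python3 -m handwheel '[[0,0,-30,0,0,0],[0,0,-80,0,0,0],[0,0,-120,0,0,0],[0,0,-140,0,0,0],[0,0,-140,0,0,0]]'
python3 - <<'E'
from h import *
im,d=cams.capture('wrist'); save('hh.png',im)
look(['teaspoon_a'],'h',False,12)
plan(527,57,220,-14.7)
E
```

```text
time_s: 11.35
eef_pos: [492.0, -267.4, 86.0]
ee_rot: [0.001, 0.691, 0.723, 0.0]
force: [-0.6, 0.2, -0.0]
grip_width: 0.204
grip_force: 38.8
time_s: 11.65
eef_pos: [491.6, -267.4, 86.2]
ee_rot: [0.001, 0.691, 0.723, -0.0]
force: [-4.0, -1.3, 2.7]
grip_width: 0.292
grip_force: 2.4
time_s: 12.15
eef_pos: [492.6, -267.5, 228.7]
ee_rot: [0.004, 0.691, 0.723, 0.0]
force: [0.5, 1.2, -1.2]
grip_width: 0.29
grip_force: 0.0
wrist teaspoon_a 0.94 [306. 109. 340. 253.] [ 491.4 -265.8] ang 91.6 128.0 [11. 27.] dep [ 491.4 -266.9] 129.0 [ 7. 11. 18.]
row [321.8  50.2   4.5] [ 0.000e+00 -1.000e-03 -1.269e+00] t 12.3 pos [ 491.4 -266.7  224.2] j6 -0.75
```

View pics/hwrist.png

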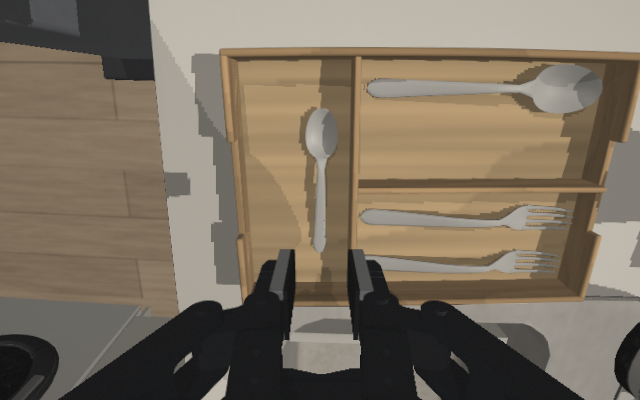

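The teaspoon lies in the cross compartment (bowl (321,135)). I'll push it toward the divider with shut fingers to make room for the second one.

Run:
```python
from h import *
c,s=np.cos(np.radians(2.5)),np.sin(np.radians(2.5))
for x,z in((-128,120),(-128,81),(-103,81)):
    y=-3; plan(579.1+x*c-y*s+1,-262.5+x*s+y*c,z,-87.5)
```

```text
row [ -2.7 -39.1 104.2] [-0.001 -0.001  0.001] t 12.3 pos [ 491.4 -266.7  224.2] j6 -0.75
row [ -2.7 -39.1 143.2] [-0.001 -0.001  0.001] t 12.3 pos [ 491.4 -266.7  224.2] j6 -0.75
row [ -2.8 -14.1 143.2] [-0.001 -0.001  0.001] t 12.3 pos [ 491.4 -266.7  224.2] j6 -0.75
```

```bash
python3 -m handwheel '[[-3,-39,0,0,0,0],[-3,-39,50,0,0,0],[-3,-39,95,0,0,0],[-3,-39,130,0,0,0],[-3,-39,143,0,0,0],[-3,-39,143,0,0,0]]' 0 && python3 -m handwheel '[[0,5,0,0,0,0],[0,10,0,0,0,0],[0,15,0,0,0,0],[0,20,0,0,0,0],[0,23,0,0,0,0],[0,23,0,0,0,0]]' && python3 -m handwheel '[[0,18,-30,0,0,0],[0,15,-80,0,0,0],[0,15,-120,0,0,0],[0,15,-140,0,0,0],[0,15,-140,0,0,0]]' 0.6
python3 - <<'E'
from h import *
look(['teaspoon_a'],'i',False,12)
c,s=np.cos(np.radians(2.5)),np.sin(np.radians(2.5))
plan(527,57,220,-14.7)
E
```

```text
time_s: 12.9
eef_pos: [452.3, -271.4, 80.5]
ee_rot: [-0.002, 0.691, 0.723, 0.0]
force: [1.1, -0.0, -0.2]
grip_width: -0.008
grip_force: 0.0
time_s: 13.5
eef_pos: [476.1, -270.7, 82.2]
ee_rot: [0.0, 0.691, 0.723, -0.0]
force: [-0.4, -0.1, 0.2]
grip_width: 0.0
grip_force: 0.0
time_s: 14.0
eef_pos: [491.3, -270.6, 225.2]
ee_rot: [0.003, 0.691, 0.723, 0.0]
force: [0.7, -0.2, -0.4]
grip_width: 0.601
grip_force: 0.0
wrist teaspoon_a 0.72 [306. 104. 341. 249.] [ 491.6 -265.3] ang 91.5 127.0 [11. 26.] dep [ 491.7 -266.4] 128.0 [ 7. 12. 18.]
row [325.   51.2   1.7] [-0.000e+00 -1.000e-03 -1.269e+00] t 14.1 pos [ 490.4 -269.9  221.6] j6 -0.76
```

```bash
python3 -m handwheel '[[325,51,0,0,0,-1.269],[325,51,0,0,0,-1.269],[325,51,0,0,0,-1.269],[325,51,0,0,0,-1.269],[325,51,0,0,0,-1.269],[325,51,0,0,0,-1.269],[325,51,0,0,0,-1.269],[325,51,0,0,0,-1.269]]' && python3 -m handwheel '[[0,0,0,0,0,-0.07],[0,0,0,0,0,-0.07],[0,0,0,0,0,-0.07]]'
python3 - <<'E'
from h import *
look(['teaspoon_a'],'j',False,10)
plan(527,57,78,-14.7)
E
```

```text
time_s: 14.9
eef_pos: [526.3, 60.3, 220.3]
ee_rot: [-0.002, 0.157, 0.988, 0.0]
force: [-1.3, -0.7, -0.3]
grip_width: 0.601
grip_force: 0.0
time_s: 15.2
eef_pos: [526.7, 56.8, 221.1]
ee_rot: [-0.001, 0.129, 0.992, -0.0]
force: [-0.9, 0.3, 0.6]
grip_width: 0.598
grip_force: 0.0
wrist teaspoon_a 0.94 [306. 109. 337. 257.] [526.2  56.8] ang -14.8 132.0 [27. 12.] dep [526.2  56.8] 130.0 [ 6. 10. 16.]
wrist teaspoon_a 0.59 [  0. 214.  46. 242.] [ 492.9 -228.3] ang 92.1 49.0 [21. 25.] dep [ 492.7 -223.3] 45.0 [ 7. 10. 14.]
wrist teaspoon_a 0.36 [393.   0. 446. 223.] [490.7 153.5] ang 171.2 176.0 [15. 40.] dep [491.3 153.5] 176.0 [ 6. 11. 21.]
row [ -0.2   0.3 143.5] [-0.    -0.001 -0.001] t 15.3 pos [526.9  56.7 221.5] j6 -1.43
```

```bash
python3 -m handwheel '[[0,0,50,0,0,0],[0,0,95,0,0,0],[0,0,130,0,0,0],[0,0,142,0,0,0],[0,0,142,0,0,0],[0,0,142,0,0,0]]' && python3 -m handwheel '[[0,0,0,0,0,0],[0,0,0,0,0,0],[0,0,0,0,0,0],[0,0,0,0,0,0]]' 0 40 && python3 -m handwheel '[[0,0,-40,0,0,0],[0,0,-80,0,0,0],[0,0,-120,0,0,0],[0,0,-140,0,0,0],[0,0,-140,0,0,0]]'
python3 - <<'E'
from h import *
c,s=np.cos(np.radians(2.5)),np.sin(np.radians(2.5))
look(['teaspoon_a'],'k',False,150)
x,y=-124,0; plan(579.1+x*c-y*s+1,-262.5+x*s+y*c,220,-87.5)
E
```

```text
time_s: 15.9
eef_pos: [527.8, 56.7, 81.6]
ee_rot: [0.001, 0.128, 0.992, 0.0]
force: [0.6, 0.1, 0.3]
grip_width: 0.6
grip_force: 0.0
time_s: 16.3
eef_pos: [527.6, 56.9, 81.6]
ee_rot: [0.001, 0.128, 0.992, 0.0]
force: [-2.1, 0.2, 6.8]
grip_width: 0.2
grip_force: 38.9
time_s: 16.8
eef_pos: [527.9, 56.9, 223.6]
ee_rot: [0.003, 0.128, 0.992, 0.0]
force: [0.0, 0.2, -0.4]
grip_width: -0.001
grip_force: 0.0
wrist teaspoon_a 0.97 [  0. 209.  47. 239.] [472.  -77.6] ang 93.1 25.0 [11. 13.] dep [ 480.1 -227.8] 53.0 [ 6. 10. 14.]
wrist teaspoon_a 0.63 [300.  97. 332. 249.] [486.4  65. ] ang -10.4 67.0 [13.  6.] dep [522.2  58.4] 130.0 [ 6. 10. 17.]
row [ -13.9 -332.1    0. ] [0.    0.    1.271] t 16.9 pos [526.8  56.9 220. ] j6 -1.43
```

It slipped out because the fingers were slightly high. I'll measure it again and go lower.

```bash
python3 -m handwheel '[[0,0,0,0,0,0]]' 0.6
python3 - <<'E'
from h import *
look(['teaspoon_a'],'l',False,10)
plan(523,58,76,-14.7)
E
```

```text
time_s: 17.0
eef_pos: [526.5, 56.9, 219.0]
ee_rot: [-0.001, 0.128, 0.992, -0.0]
force: [0.4, 0.4, -0.1]
grip_width: 0.158
grip_force: 0.0
wrist teaspoon_a 0.92 [298. 102. 334. 254.] [521.2  51.3] ang -10.5 134.0 [28. 13.] dep [520.8  51.4] 132.0 [ 5. 10. 17.]
wrist teaspoon_a 0.83 [  0. 212.  43. 241.] [ 492.9 -227.9] ang 90.5 46.0 [18. 24.] dep [ 492.9 -225.4] 46.0 [ 7. 10. 14.]
row [  3.5   0.2 143. ] [-0.    -0.002  0.001] t 17.1 pos [526.7  56.9 219. ] j6 -1.43
```

```bash
python3 -c "
from h import *
plan(521,51.4,74,-10.5)"
```

```text
row [  3.8  -6.7 145. ] [-0.    -0.002 -0.073] t 17.1 pos [526.7  56.9 219. ] j6 -1.43
```

```bash
python3 -m handwheel '[[4,-7,45,0,0,-0.073],[4,-7,90,0,0,-0.073],[4,-7,125,0,0,-0.073],[4,-7,140,0,0,-0.073],[4,-7,146,0,0,-0.073],[4,-7,146,0,0,-0.073],[4,-7,146,0,0,-0.073]]' && python3 -m handwheel '[[0,0,0,0,0,0],[0,0,0,0,0,0],[0,0,0,0,0,0],[0,0,0,0,0,0],[0,0,0,0,0,0]]' 0 40 && python3 -m handwheel '[[0,0,-30,0,0,0],[0,0,-60,0,0,0],[0,0,-100,0,0,0],[0,0,-130,0,0,0],[0,0,-145,0,0,0],[0,0,-145,0,0,0]]'
python3 - <<'E'
from h import *
c,s=np.cos(np.radians(2.5)),np.sin(np.radians(2.5))
look(['teaspoon_a'],'m',False,150)
x,y=-124,0; plan(579.1+x*c-y*s+1,-262.5+x*s+y*c,220,-87.5)
E
```

```text
time_s: 17.8
eef_pos: [521.4, 51.1, 74.2]
ee_rot: [0.0, 0.091, 0.996, -0.0]
force: [0.5, -0.6, -0.1]
grip_width: 0.6
grip_force: 0.0
time_s: 18.3
eef_pos: [523.3, 50.9, 76.9]
ee_rot: [0.003, 0.091, 0.996, -0.0]
force: [-2.5, -0.5, 21.8]
grip_width: 0.224
grip_force: 42.1
time_s: 18.9
eef_pos: [522.0, 51.1, 221.2]
ee_rot: [0.002, 0.091, 0.996, -0.0]
force: [0.3, -0.3, -0.3]
grip_width: 0.221
grip_force: 39.0
wrist teaspoon_a 0.94 [296. 116. 350. 375.] [520.1  52. ] ang -10.0 133.0 [28. 12.] dep [517.8  52.4] 127.0 [151. 155. 161.]
wrist teaspoon_a 0.57 [  0. 191.  43. 222.] [468. -81.] ang 92.1 23.0 [11. 13.] dep [ 473.2 -223.2] 45.0 [ 6. 10. 14.]
row [   5.8 -325.5   -1.6] [-1.000e-03 -1.000e-03  1.344e+00] t 19.0 pos [521.1  51.2 218.4] j6 -1.51
```

```bash
python3 -m handwheel '[[6,-325,-2,0,0,1.344],[6,-325,-2,0,0,1.344],[6,-325,-2,0,0,1.344],[6,-325,-2,0,0,1.344],[6,-325,-2,0,0,1.344],[6,-325,-2,0,0,1.344],[6,-325,-2,0,0,1.344],[6,-325,-2,0,0,1.344]]' && python3 -m handwheel '[[0,0,0,0,0,0.144],[0,0,0,0,0,0.144],[0,0,0,0,0,0.144]]'
python3 - <<'E'
from h import *
c,s=np.cos(np.radians(2.5)),np.sin(np.radians(2.5))
x,y=-124,0; plan(579.1+x*c-y*s+1,-262.5+x*s+y*c,82,-87.5)
look(['teaspoon_a'],'n',False,12)
E
```

```text
time_s: 19.8
eef_pos: [455.1, -270.3, 219.3]
ee_rot: [-0.001, 0.642, 0.767, -0.0]
force: [-0.1, 0.6, 0.6]
grip_width: 0.217
grip_force: 39.0
time_s: 20.1
eef_pos: [456.2, -267.1, 220.1]
ee_rot: [-0.001, 0.69, 0.724, -0.0]
force: [-0.0, -0.8, -0.9]
grip_width: 0.218
grip_force: 39.0
row [-9.000e-01  1.000e-01  1.381e+02] [-0.001 -0.001  0.004] t 20.1 pos [ 456.2 -267.1  220.1] j6 -0.8
wrist teaspoon_a 0.91 [350. 111. 389. 259.] [ 493.5 -265.7] ang 91.2 129.0 [12. 27.] dep [ 493.6 -266.4] 130.0 [ 7. 11. 17.]
wrist teaspoon_a 0.59 [298. 116. 347. 376.] [ 458.7 -339.5] ang -86.8 260.0 [54. 23.] dep [ 454.4 -262.2] 127.0 [149. 154. 160.]
```

```bash
python3 -m handwheel '[[-1,0,45,0,0,0],[-1,0,85,0,0,0],[-1,0,115,0,0,0],[-1,0,130,0,0,0],[-1,0,138,0,0,0],[-1,0,138,0,0,0]]' && python3 -m handwheel '[[0,0,1,0,0,0],[0,0,1,0,0,0],[0,0,1,0,0,0]]' 0.3 && python3 -m handwheel '[[0,0,-30,0,0,0],[0,0,-80,0,0,0],[0,0,-120,0,0,0],[0,0,-140,0,0,0],[0,0,-140,0,0,0]]'
python3 - <<'E'
from h import *
look(['teaspoon_a'],'o',False,12)
plan(487,153,220,-9)
E
```

```text
time_s: 20.8
eef_pos: [456.3, -268.1, 82.5]
ee_rot: [-0.001, 0.691, 0.723, -0.0]
force: [-0.5, 0.2, -0.1]
grip_width: 0.217
grip_force: 39.0
time_s: 21.1
eef_pos: [456.7, -268.6, 82.9]
ee_rot: [0.001, 0.691, 0.723, 0.0]
force: [0.4, 0.1, -0.3]
grip_width: 0.299
grip_force: 0.0
time_s: 21.6
eef_pos: [457.1, -269.0, 225.5]
ee_rot: [0.003, 0.691, 0.723, 0.0]
force: [-0.1, 0.8, 0.4]
grip_width: 0.303
grip_force: 0.0
wrist teaspoon_a 0.89 [346. 109. 385. 251.] [ 493.4 -265.4] ang 91.3 127.0 [12. 28.] dep [ 493.4 -265.9] 127.0 [ 6. 11. 17.]
wrist teaspoon_a 0.63 [307. 103. 334. 252.] [ 455.8 -265.5] ang -86.7 131.0 [26. 12.] dep [ 455.8 -265.3] 130.0 [ 7. 11. 18.]
row [419.5  49.3   1.9] [-0.    0.   -1.37] t 21.7 pos [ 456.3 -268.2  222. ] j6 -0.8
```

View pics/owrist.png

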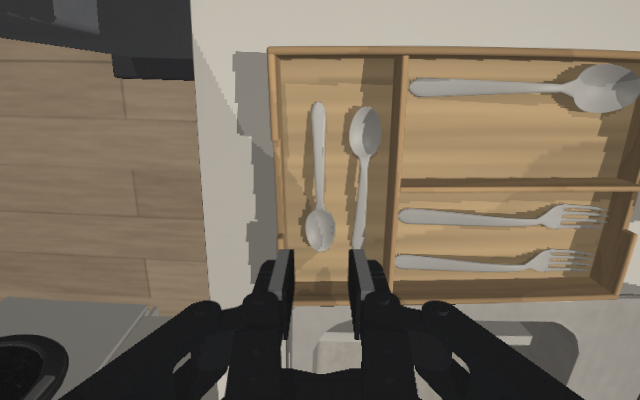

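Both teaspoons lie in the cross compartment at (320,175) and (365,178). Next is the large spoon.

```bash
python3 -m handwheel '[[420,49,2,0,0,-1.37],[420,49,2,0,0,-1.37],[420,49,2,0,0,-1.37],[420,49,2,0,0,-1.37],[420,49,2,0,0,-1.37],[420,49,2,0,0,-1.37],[420,49,2,0,0,-1.37],[420,49,2,0,0,-1.37]]' 0.7 && python3 -m handwheel '[[20,0,0,0,0,-0.15],[20,0,0,0,0,-0.15],[20,0,0,0,0,-0.15]]'
python3 - <<'E'
from h import *
look(['spoon','rice_paddle'],'p',True,12)
plan(487,153,76,-9)
E
```

```text
time_s: 22.5
eef_pos: [484.5, 132.6, 218.9]
ee_rot: [-0.001, 0.16, 0.987, -0.0]
force: [1.0, -1.6, -0.4]
grip_width: 0.7
grip_force: 0.0
time_s: 22.8
eef_pos: [466.3, 136.7, 219.4]
ee_rot: [-0.001, 0.09, 0.996, -0.0]
force: [-0.8, 0.3, -0.0]
grip_width: 0.701
grip_force: 0.0
wrist spoon 0.69 [316.  92. 365. 296.] [483.7 153.4] ang 171.4 187.0 [13. 39.] dep [485.2 153.2] 189.0 [ 6. 12. 21.]
wrist rice_paddle 0.94 [420.  77. 493. 284.] [486.6 245.1] ang 4.4 183.0 [60. 20.] dep [488.1 245.2] 185.0 [ 7.  9. 12.]
top spoon 0.6 [252. 194. 254. 206.] [559.4 140.3] ang -5.9 34.0 [8. 8.] dep [559.8 140.3] 34.0 [ 4.  8. 11.]
top rice_paddle 0.98 [198. 191. 226. 212.] [555.8 249.1] ang 92.7 59.0 [43. 44.] dep [555.7 251. ] 60.0 [ 4.  7. 10.]
row [-17.1  20.  144.1] [-0.    -0.    -0.022] t 23.1 pos [466.6 136.4 220.1] j6 -1.35
```

View pics/pwrist.png

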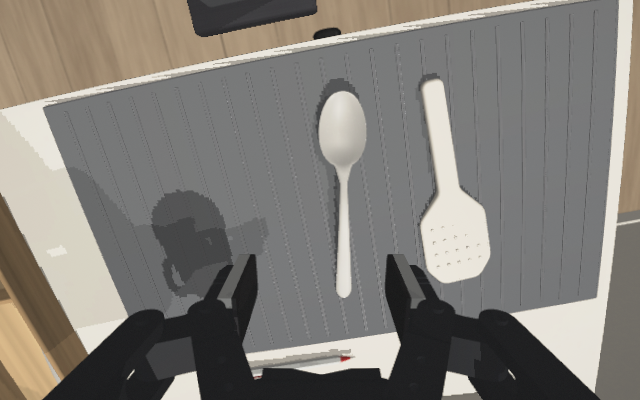

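The spoon runs from bowl end (342,91) to handle end (343,298); the paddle at (455,200) is clear.

Run:
```python
from h import *
for z in(8,14):tips('wrist',[[342,90.5],[343.5,298.5]],z)
plan(485,153,74.5,-8.7)
```

```text
world [[390.9, 168.0, 8.0], [583.0, 138.7, 8.0]] in tool [[80.2, 17.7, 212.1], [-114.2, 23.0, 212.1]]
world [[390.8, 167.7, 14.0], [578.9, 138.9, 14.0]] in tool [[80.2, 17.3, 206.1], [-110.1, 22.5, 206.1]]
row [-15.1  19.6 145.6] [-0.    -0.    -0.027] t 23.1 pos [466.6 136.4 220.1] j6 -1.35
```

```bash
python3 -m handwheel '[[-17,20,30,0,0,-0.027],[-17,20,75,0,0,-0.027],[-17,20,115,0,0,-0.027],[-17,20,138,0,0,-0.027],[-17,20,144,0,0,-0.027],[-17,20,144,0,0,-0.027],[-17,20,144,0,0,-0.027]]' 0.65 && python3 -m handwheel '[[0,0,0,0,0,0],[0,0,0,0,0,0],[0,0,0,0,0,0],[0,0,0,0,0,0],[0,0,0,0,0,0]]' 0 45 && python3 -m handwheel '[[0,0,-30,0,0,0],[0,0,-60,0,0,0],[0,0,-100,0,0,0],[0,0,-130,0,0,0],[0,0,-145,0,0,0],[0,0,-145,0,0,0]]'
python3 - <<'E'
from h import *
look(['spoon'],'q',False,152)
c,s=np.cos(np.radians(2.5)),np.sin(np.radians(2.5))
x,y=49.5,36; plan(579.1+x*c-y*s+1,-262.5+x*s+y*c+1,220,2.5)
im=cv2.imread('pics/qwrist.png'); g=im.min(2); print([(r,int(g[r,310:350].max())) for r in range(20,60,2)])
E
```

```text
time_s: 23.8
eef_pos: [487.4, 153.6, 77.5]
ee_rot: [0.001, 0.075, 0.997, 0.0]
force: [0.0, -0.0, 0.5]
grip_width: 0.648
grip_force: 0.0
time_s: 24.3
eef_pos: [487.0, 153.8, 77.6]
ee_rot: [0.001, 0.075, 0.997, 0.0]
force: [-2.2, -1.0, 9.3]
grip_width: 0.311
grip_force: 43.4
time_s: 24.9
eef_pos: [487.2, 153.8, 223.6]
ee_rot: [0.002, 0.075, 0.997, 0.0]
force: [0.5, 0.1, -0.7]
grip_width: 0.306
grip_force: 44.6
wrist spoon 0.82 [269.  39. 370. 373.] [470.7 157. ] ang 171.2 162.0 [12. 41.] dep [467.8 157.4] 153.0 [152. 158. 167.]
row [-196.4 -351.7    0.8] [-0.    -0.    -0.193] t 25.0 pos [486.3 153.7 220.8] j6 -1.34
[(20, 120), (22, 120), (24, 120), (26, 124), (28, 121), (30, 125), (32, 124), (34, 126), (36, 127), (38, 125), (40, 129), (42, 138), (44, 140), (46, 129), (48, 126), (50, 124), (52, 123), (54, 122), (56, 123), (58, 124)]
```

View pics/qwrist.png

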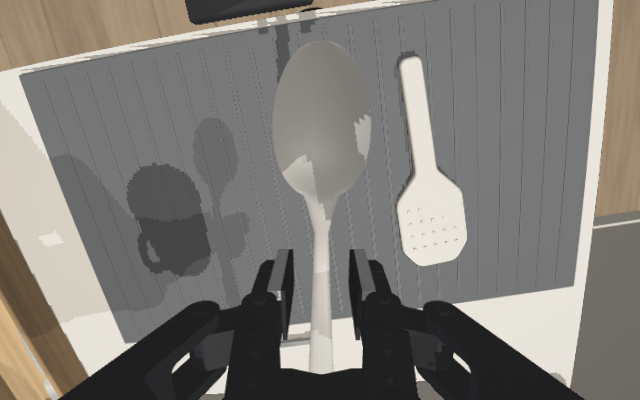

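```bash
python3 - <<'E'
from h import *
for z in(150,155,160):tips('wrist',[[322,39]],z)
E
python3 -m handwheel '[[-196,-352,0,0,0,-0.193],[-196,-352,0,0,0,-0.193],[-196,-352,0,0,0,-0.193],[-196,-352,0,0,0,-0.193],[-196,-352,0,0,0,-0.193],[-196,-352,0,0,0,-0.193],[-196,-352,0,0,0,-0.193],[-196,-352,0,0,0,-0.193]]' && python3 -m handwheel '[[0,0,0,0,0,0]]'
python3 - <<'E'
from h import *
c,s=np.cos(np.radians(2.5)),np.sin(np.radians(2.5))
x,y=49.5,36; plan(579.1+x*c-y*s+1,-262.5+x*s+y*c+1,220,2.5)
E
```

```text
world [[388.2, 169.6, 150.0]] in tool [[99.3, 1.2, 70.8]]
world [[388.9, 169.5, 155.0]] in tool [[98.6, 1.1, 65.8]]
world [[389.6, 169.4, 160.0]] in tool [[98.0, 1.1, 60.8]]
time_s: 25.8
eef_pos: [625.1, -218.1, 219.4]
ee_rot: [-0.001, -0.021, 1.0, 0.001]
force: [0.2, 0.8, -0.2]
grip_width: 0.307
grip_force: 44.6
time_s: 25.9
eef_pos: [625.1, -221.6, 218.2]
ee_rot: [-0.001, -0.019, 1.0, 0.0]
force: [0.0, -0.6, -0.7]
grip_width: 0.303
grip_force: 44.6
row [-2.9 -1.9 -1.8] [ 0.    -0.002 -0.006] t 25.9 pos [ 625.1 -221.6  218.2] j6 -2.13
```

```bash
python3 -m handwheel '[[-4,-2,25,0,0,0],[-4,-2,65,0,0,0],[-4,-2,105,0,0,0],[-4,-2,128,0,0,0],[-4,-2,137,0,0,0],[-4,-2,137,0,0,0]]' && python3 -m handwheel '[[0,0,0,0,0,0],[0,0,0,0,0,0],[0,0,0,0,0,0]]' 0.42 && python3 -m handwheel '[[0,0,-30,0,0,0],[0,0,-80,0,0,0],[0,0,-130,0,0,0],[0,0,-160,0,0,0],[0,0,-160,0,0,0]]'
python3 - <<'E'
from h import *
look(['tray_spoon','tray_fork','spoon','fork'],'r',False,14)
E
```

```text
time_s: 26.5
eef_pos: [628.6, -217.4, 82.6]
ee_rot: [-0.001, -0.022, 1.0, 0.001]
force: [0.6, 0.4, 0.1]
grip_width: 0.31
grip_force: 44.6
time_s: 26.8
eef_pos: [629.5, -218.1, 85.5]
ee_rot: [0.001, -0.022, 1.0, -0.001]
force: [0.8, 1.2, 0.1]
grip_width: 0.421
grip_force: 0.0
time_s: 27.3
eef_pos: [630.1, -218.4, 250.5]
ee_rot: [0.004, -0.022, 1.0, -0.003]
force: [0.3, -0.2, 0.1]
grip_width: 0.419
grip_force: 0.0
wrist tray_spoon 0.78 [347.  66. 383. 260.] [ 622.3 -178.3] ang 3.0 187.0 [38. 15.] dep [ 621.4 -178.3] 186.0 [ 7. 12. 22.]
wrist tray_fork 0.61 [175.  56. 217. 264.] [ 628.6 -338.9] ang 2.4 192.0 [25. 16.] dep [ 628.2 -338.9] 192.0 [ 7. 11. 22.]
wrist spoon 0.71 [301.  64. 341. 264.] [ 625.4 -217.5] ang -177.6 187.0 [14. 39.] dep [ 626.4 -217.4] 188.0 [ 7. 12. 22.]
wrist fork 0.62 [231.  63. 262. 260.] [ 623.  -292.1] ang 2.3 183.0 [24. 15.] dep [ 624.  -292.1] 184.0 [ 7. 12. 22.]
wrist fork 0.56 [178.  57. 217. 265.] [ 628.8 -338.7] ang 2.5 193.0 [24. 16.] dep [ 628.4 -338.7] 193.0 [ 7. 11. 22.]
```

View pics/rwrist.png

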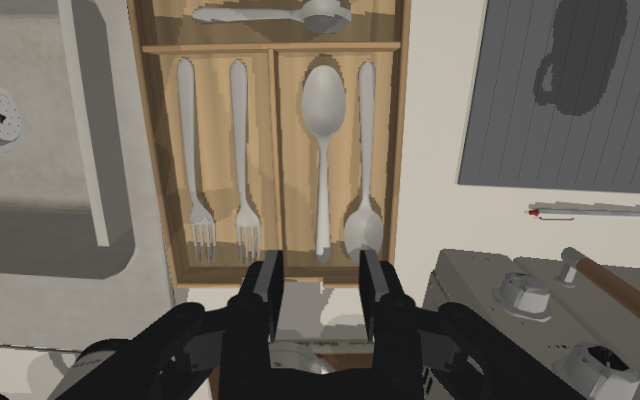

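The picture shows both forks in the right compartment (columns 190–250), both spoons in the left (columns 305–380), and all lying flat. The gripper is clear and the pen undisturbed.

```bash
python3 -m handwheel '[[0,0,-5,0,0,0],[0,0,-5,0,0,0],[0,0,-5,0,0,0],[0,0,-5,0,0,0]]' && python3 -c "
from rig import order
print(order.finish_job())"
```

```text
time_s: 27.95
eef_pos: [629.1, -218.0, 249.0]
ee_rot: [-0.0, -0.022, 1.0, 0.0]
force: [1.0, -0.3, -0.1]
grip_width: 0.419
grip_force: 0.0
the job is handed in; nothing more can be done
None
```

The job is handed in after about 28 s of robot time (no verdict was returned): by the wrist camera, the fork, the spoon and both teaspoons lie in their compartments with the tray's own fork and spoon still in place, and the paddle and pen were never touched.

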